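Line up the spray bottles by height

ROBOT

A 6-joint arm with a two-finger parallel gripper is mounted at the origin on the work surface. World frame = base frame: x ahead of the robot, y to its left, z up, the work surface at z = 0. Lengths are in m, angles in rad, forces in N, time in s.
With the tool pointing down it reaches from about 0.225 to 0.875 m from the base axis. Payload 3.4 kg.
Tool frame: the origin (TCP) lies at the very end of the fingers, on their centre line; the grasp point (between the pads) lies 19 mm behind it (manip.grasp_offset is the distance from the TCP to the grasp point, in m); x points along the fingers, y is the direction in which the jaws open and shut, and the axes are right-handed (so a half turn about x gives the same grasp; the last joint's range is limited). The gripper opens to 85 mm and grips with 20 to 120 N. Pads are 22 mm wide; open, the fingers measure 114 mm over their backs; the gripper's body (76 mm by 85 mm) begins 54 mm behind the grasp point. The pads swing forward as they close: fully open they stand 13 mm farther back than shut.
Start: joints at [-1.346, 0.276, 1.505, -0, 1.361, -0.121], TCP at [0.195, -0.541, 0.231] pointing down, gripper open.
Joint ranges: [-2.89, 2.89], [-0.75, 2.08], [0.22, 2.7], [-1.18, 4.32], [0.11, 2.71], [-2.7, 2.7]. Speed limits (rad/s): [2.57, 2.57, 3.14, 3.14, 3.14, 3.14].

INTERFACE

Orientations are given as a unit quaternion [w, x, y, z].
In Python, from rig import manip gives the robot as it stands.
- The arm moves only by the tool step_arm, never from a script. Its argument "increments" is a list of rows, each an object with "grip": the opening, from 0 (shut) to 1 (fully open); "delta_pos": the shift along the world's x, y, z in m, a list of three; "twist": the turn about the world's z in degrees. A call has 1 to 10 rows; each row shifts and turns the commanded pose from where the row before left it; what a row does not reach is not made up. A row lasts 1/12 s, in which the tool goes at most 41.7 mm and 7.16 degrees, less where a joint would pass 70% of its speed; a pose out of reach is approached as far as the arm can. A call with a gripper value outside its range is refused whole. The fingers move at their own pace and stop on an object; "force" is the grip in N (left out, the last holds). Time passes only in rows, so rows that do not move let the fingers close. It gives the time, the measured TCP pose, the force and the opening at its end, in the units of the state.
- manip.get_state(): the state, without advancing time (a new reading comes with each control period).
- manip.get_image(name): name is "scene" or "top" or "wrist"; returns a dict with "img" (480x640x3 uint8, red, green, blue), "fx", "fy", "cx", "cy" (pixels), "D" ([k1, k2, p1, p2, k3] as OpenCV has them; the pictures are not rectified), "rvec" (rotation vector, rad) and "tvec" (3), from world to camera coordinates, as OpenCV has them; the wrist camera has in their place "mount" (4x4, takes a point from camera to tool coordinates, whose origin is the TCP and whose axes are the tool frame's). Camera axes: x right, y down, z forward; pixel columns grow to the right and rows downward; lengths in m; the calibration is good to about 2 mm. A picture is of the moment at which its call begins: read the wrist's pose just before it. There is no depth.
- manip.sign_off(): hands the job in, once; it reports no verdict.
The state is a dict: "clock": time; "qpos": joint angles; "qd": joint speeds; "effort": joint torques, N m; "position": TCP position; "ee_rot": TCP orientation; "contact_force": force on the tool from outside, world axes, zero at the start; "moment": the same for the moment, N m; "width": finger opening in m.
Only numpy, scipy, OpenCV 4.12 (cv2) and the standard library are available. Lean on these libraries where they do the work, as an engineer would, in place of code of your own. Each camera call takes 0.05 s, during which the arm holds its last target. There are 200 camera calls.

TASK

Line up the four white spray bottles on the stand in order of height, the tallest on the pad next to the yellow sharps bin and the shortest on the pad at the far end. Each bottle must end standing upright in the middle of its own pad, let go and still; do not knock any bottle over on the way.

Things in the scene. Friction and masses are not known exactly. Their poses are not given: they have to be found in the camera images.
- bottle_h80: The shortest of four upright white plastic spray bottles with a paper label and a blue stripe: 80 mm tall in all, round body 34 mm in diameter, sloping in to a plain round cap 22 mm in diameter that makes up the top 34 mm. About 50 g (varies by a third). Loose, standing on the table at the start. Origin: centre of its underside; z up its axis.
- bottle_h105: The second shortest of four upright white plastic spray bottles with a paper label and a blue stripe: 105 mm tall in all, round body 40 mm in diameter, sloping in to a plain round cap 22 mm in diameter that makes up the top 34 mm. About 80 g (varies by a third). Loose, standing on the table at the start. Origin: centre of its underside; z up its axis.
- bottle_h130: The second tallest of four upright white plastic spray bottles with a paper label and a blue stripe: 130 mm tall in all, round body 46 mm in diameter, sloping in to a plain round cap 22 mm in diameter that makes up the top 34 mm. About 130 g (varies by a third). Loose, standing on the table at the start. Origin: centre of its underside; z up its axis.
- bottle_h155: The tallest of four upright white plastic spray bottles with a paper label and a blue stripe: 155 mm tall in all, round body 52 mm in diameter, sloping in to a plain round cap 22 mm in diameter that makes up the top 34 mm. About 200 g (varies by a third). Loose, standing on the table at the start. Origin: centre of its underside; z up its axis.
- pad0: One of four equal flat round black rubber pads, 72 mm in diameter, 3 mm thick, fixed in one row along the stand about 90 mm apart (78 mm or more); the numbers say nothing about its place in the row. Origin: centre of its underside, on the stand's top; its top face lies 3 mm higher (11 mm above the table).
- pad1: One of four equal flat round black rubber pads, 72 mm in diameter, 3 mm thick, fixed in one row along the stand about 90 mm apart (78 mm or more); the numbers say nothing about its place in the row. Origin: centre of its underside, on the stand's top; its top face lies 3 mm higher (11 mm above the table).
- pad2: One of four equal flat round black rubber pads, 72 mm in diameter, 3 mm thick, fixed in one row along the stand about 90 mm apart (78 mm or more); the numbers say nothing about its place in the row. Origin: centre of its underside, on the stand's top; its top face lies 3 mm higher (11 mm above the table).
- pad3: One of four equal flat round black rubber pads, 72 mm in diameter, 3 mm thick, fixed in one row along the stand about 90 mm apart (78 mm or more); the numbers say nothing about its place in the row. Origin: centre of its underside, on the stand's top; its top face lies 3 mm higher (11 mm above the table).
- stand: Flat white stand plate with thin steel edge strips, 376 mm long (its y), 100 mm wide (its x), 8 mm thick, fixed on the table; the row of pads runs along its y axis. Origin: centre of its underside.
- sharps_bin: Round yellow sharps bin with a red lid, 85 mm across, 90 mm tall, fixed just beyond one end of the stand, its centre about 245 mm from the stand's centre; which end varies. A square blue swab tub with a white lid, 82 mm wide and 72 mm tall, stands beyond the other end. Origin: centre of its underside.
Things that resemble listed ones, but are neither listed nor needed, are in the scene too. Leave any green or pink look-alike of the bottle_h130 alone.

How it is judged:
By the outcome, as a careful person would: the job done as asked, in the order asked, and still so for the second after the job is handed in, with the robot touching nothing.
It also fails if it takes over 104 s, if anything falls off the work surface, if the arm or the gripper's body presses on something with over 40 N, if the wrist force passes 120 N, or if a joint passes its speed limit or range.

## Working session

There is one attempt and no reset: what is moved stays moved. The work goes in short steps, Python scripts to look and compute and a tool call to move; the robot and the scene stay as the last step left them, time stands still between calls to the robot, and variables do not carry over. Pictures are saved under pics/ and viewed, about 12 in all and at most 16, crops included, and the job is handed in when it is done.

Besides the shell and the picture viewer there is one more tool, called after "Emit:" as a command line: name --argument value ..., lists and objects as JSON in quotes. step_arm: Moves the arm, as the interface text tells. Its arguments: {"type":"object","properties":{"increments":{"type":"array"},"force":{"type":"number"}},"required":["increments"]}

```bash
mkdir -p pics; cat > h.py <<'E'
import numpy as np, cv2
from rig import manip
from scipy.spatial.transform import Rotation as R
def cam(name):
    s=manip.get_state(); d=manip.get_image(name)
    K=np.array([[d['fx'],0,d['cx']],[0,d['fy'],d['cy']],[0,0,1.]])
    D=np.array(d['D'],float)
    if 'mount' in d:
        q=np.array(s['ee_rot']); T=np.eye(4); T[:3,:3]=R.from_quat(q[[1,2,3,0]]).as_matrix(); T[:3,3]=s['position']
        T=T@np.array(d['mount']); Rc=T[:3,:3]; c=T[:3,3]
    else:
        Rm=cv2.Rodrigues(np.array(d['rvec'],float))[0]; Rc=Rm.T; c=-Rm.T@np.array(d['tvec'],float).ravel()
    return d['img'],K,D,Rc,c
def ray(C,uv,z):
    """pixels -> world points on plane z"""
    img,K,D,Rc,c=C
    p=cv2.undistortPoints(np.array(uv,float).reshape(-1,1,2),K,D).reshape(-1,2)
    r=np.c_[p,np.ones(len(p))]@Rc.T
    return c+r*((z-c[2])/r[:,2])[:,None]
def proj(C,P):
    img,K,D,Rc,c=C
    return cv2.projectPoints(np.array(P,float).reshape(-1,1,3),cv2.Rodrigues(Rc.T)[0],-Rc.T@c,K,D)[0].reshape(-1,2)
def save(C,n,crop=None,f=1):
    im=C[0][:,:,::-1]
    if crop: x0,y0,x1,y1=crop; im=im[y0:y1,x0:x1]
    cv2.imwrite('pics/'+n+'.png',cv2.resize(im,None,fx=f,fy=f,interpolation=cv2.INTER_CUBIC))
E
python3 - <<'E'
from h import *
s=manip.get_state(); print(s)
for n in('scene','top'):
    C=cam(n); save(C,n+'0'); print(n,C[4],C[3][:,2])
E
```

```text
{'clock': 0.0, 'qpos': array([-1.34599206e+00,  2.76594689e-01,  1.50616510e+00,  4.47445770e-06,
        1.36071965e+00, -1.20979676e-01]), 'qd': array([-4.89709860e-04, -4.17914348e-04, -1.22725220e-03, -8.59114566e-05,
       -6.56117781e-04, -3.19246285e-04]), 'effort': array([-5.86937858e-05, -4.16781127e+01, -2.45807326e+01, -4.26956085e-04,
        1.12119236e-02,  3.35095663e-06]), 'position': array([ 0.19477073, -0.54042111,  0.23042717]), 'ee_rot': array([-0.1209783 , -0.69653147, -0.12231082,  0.69659761]), 'contact_force': array([-0.25168736, -1.22960064, -0.42789825]), 'moment': array([-0.04948928,  0.01172296,  0.01553558]), 'width': 0.08501390882817864}
scene [ 1.09430168 -0.00195814  0.53606572] [-0.78574112 -0.03811255 -0.61738021]
top [ 0.4126609  -0.03334456  1.05135278] [ 0.06944255  0.00485663 -0.99757413]
```

View pics/top0.png

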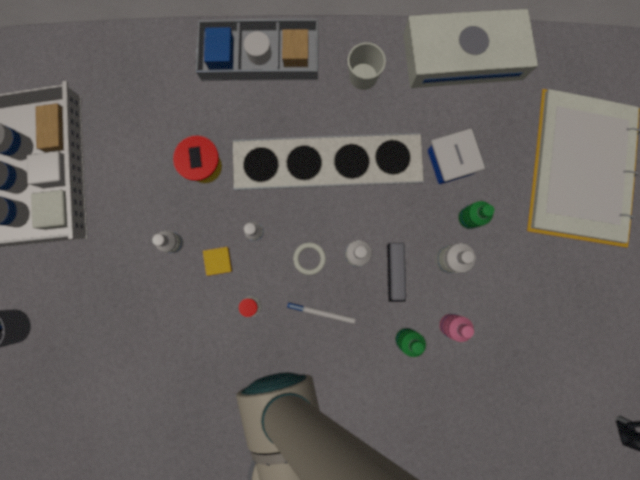

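View pics/scene0.png

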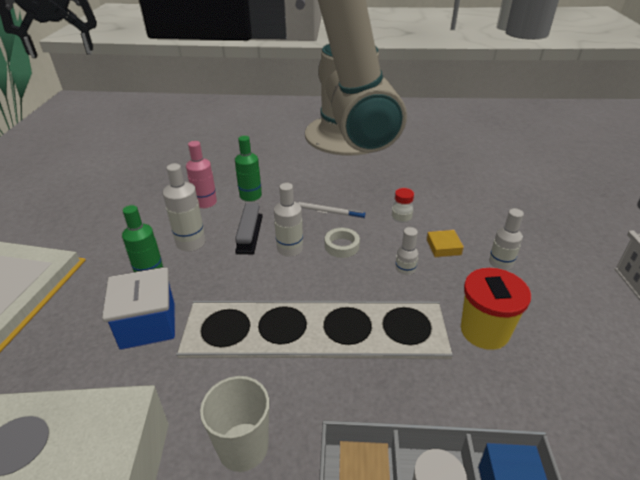

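Top view, +y is left. The white bottle candidates are at (165,241), (252,230), (358,252) and (459,258). The white bottles in the crate at the far left, the green ones, the pink one and the red-capped vial are look-alikes. Next I measure these and confirm in a crop.

```bash
python3 - <<'E'
from h import *
T=cam('top'); S=cam('scene')
def blobs(m,lo,hi):
    n,l,st,c=cv2.connectedComponentsWithStats(m.astype(np.uint8)); return [(c[i],st[i],l==i) for i in range(1,n) if lo<st[i,4]<hi]
im=T[0].astype(int); 
dark=im.max(2)<45
for c,st,_ in blobs(dark,500,1800): 
    if 220<c[0]<430 and 130<c[1]<190: print('pad',c.round(1),ray(T,c,.011)[0].round(4),st[2:4])
red=(im[:,:,0]>130)&(im[:,:,1]<60)
for c,st,_ in blobs(red,800,4000): print('bin',c.round(1),ray(T,c,.09)[0].round(3))
# scene: whitish components
im=S[0].astype(int); g=(im.min(2)>112)
boxes={'A':(485,205,530,272),'B':(390,222,425,278),'C':(270,180,308,262),'D':(160,160,208,255)}
for k,(a,b,c,d) in boxes.items():
    sub=im[b:d,a:c]; bg=np.median(im[b:d,[a,c-1]].reshape(-1,3),0)
    m=(np.abs(sub-bg).sum(2)>50)
    bb=blobs(m,150,1e5); bb=max(bb,key=lambda q:q[1][4]); ys,xs=np.nonzero(bb[2])
    bot=ys.max()+b; top=ys.min()+b; sel=ys>ys.max()-14; cx=(xs[sel].min()+xs[sel].max())/2+a; w=np.ptp(xs[sel])+1
    tx=xs[ys<ys.min()+8].mean()+a
    P=ray(S,[cx,bot+.5],0)[0]; r={'A':.023,'B':.017,'C':.02,'D':.026}[k]
    d_=(P-S[4])[:2]; d_/=np.linalg.norm(d_)
    print(k,'bot',cx,bot,'w',w,'top',tx,top,'base centre/r=.02',(P[:2]+d_*.02).round(3))
save(T,'top1',(130,130,500,370),2.1)
save(S,'sc1',(150,150,540,290),2)
E
```

```text
pad [392.4 156.7] [ 0.6451 -0.1691  0.011 ] [32 32]
pad [351.4 160.8] [ 0.6361 -0.0877  0.011 ] [32 33]
pad [303.7 162.3] [0.6327 0.0064 0.011 ] [33 32]
pad [260.5 164.1] [0.6289 0.092  0.011 ] [32 33]
bin [195.3 157.5] [0.625 0.203 0.09 ]
A bot 512.5 241 w 20 top 515.6494845360825 208 base centre/r=.02 [0.397 0.31 ]
B bot 409.5 259 w 18 top 410.32323232323233 227 base centre/r=.02 [0.453 0.117]
C bot 291.0 216 w 33 top 286.0813953488372 182 base centre/r=.02 [ 0.336 -0.105]
D bot 185.5 207 w 44 top 197.46103896103895 160 base centre/r=.02 [ 0.317 -0.322]
```

View pics/top1.png

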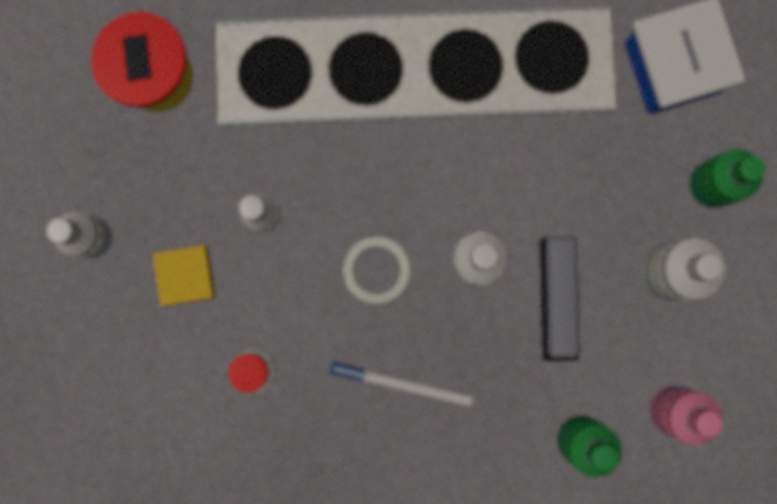

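View pics/sc1.png

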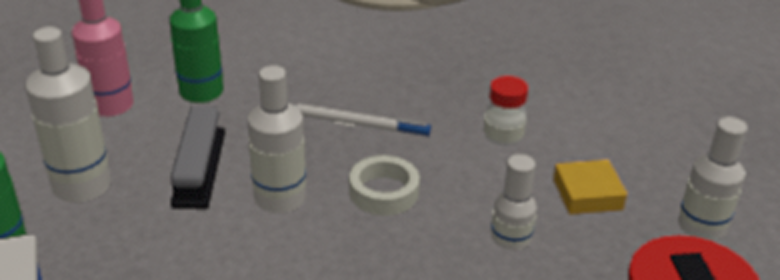

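A to D in the scene crop run h105, h80, h130, h155 by size. I'll triangulate the cap tops to confirm heights and positions.

```bash
python3 - <<'E'
from h import *
T=cam('top'); S=cam('scene')
tp={'A':(158.6,239.5),'B':(249.8,228.6),'C':(361,252.4),'D':(467,257)}
sp={'A':(515,212.5),'B':(410,231),'C':(286.5,187),'D':(174,167.5)}
def d(C,uv): 
    v=ray(C,uv,0)[0]-C[4]; return v/np.linalg.norm(v)
for k in tp:
    a,b=d(T,tp[k]),d(S,sp[k]); t=np.linalg.lstsq(np.c_[a,-b],S[4]-T[4],rcond=None)[0]
    p=T[4]+a*t[0]; q=S[4]+b*t[1]; print(k,((p+q)/2).round(4),'gap',np.linalg.norm(p-q).round(4))
for k,h in zip('ABCD',(.105,.08,.13,.155)): print(k,ray(T,tp[k],h)[0].round(4),ray(S,sp[k],h)[0].round(4))
im=T[0].astype(int)
m=((im.min(2)>105)|(im.max(2)<45)).astype(np.uint8); m[:125]=0;m[195:]=0;m[:,:225]=0;m[:,426:]=0
c=max(cv2.findContours(m,0,2)[0],key=cv2.contourArea); r=cv2.boxPoints(cv2.minAreaRect(c)); print('stand',ray(T,r,.008)[:,:2].round(3).tolist())
s=manip.get_state(); M=R.from_quat(np.array(s['ee_rot'])[[1,2,3,0]]).as_matrix(); print(M.round(3), manip.grasp_offset)
E
```

```text
A [0.4729 0.2647 0.1034] gap 0.0022
B [0.4952 0.1029 0.0786] gap 0.0023
C [ 0.4504 -0.0964  0.1267] gap 0.0038
D [ 0.442  -0.2755  0.1527] gap 0.0025
A [0.4726 0.2631 0.105 ] [0.4749 0.265  0.105 ]
B [0.495  0.1015 0.08  ] [0.4969 0.1037 0.08  ]
C [ 0.4504 -0.0981  0.13  ] [ 0.4556 -0.0937  0.13  ]
D [ 0.4422 -0.2761  0.155 ] [ 0.4461 -0.2724  0.155 ]
stand [[0.68, 0.152], [0.697, -0.228], [0.596, -0.23], [0.579, 0.146]]
[[-0.     0.339 -0.941]
 [ 0.001 -0.941 -0.339]
 [-1.    -0.001 -0.   ]] 0.0187
```

Heights match: D=h155, C=h130, A=h105, B=h80. The bin sits at +y, so D goes to pad (.629,.092), C to (.633,.006), A to (.636,-.088) and B to (.645,-.169). I start with D.

Emit:
step_arm --increments '[{"grip":1,"delta_pos":[0.0247,0.0265,0],"twist":7},{"grip":1,"delta_pos":[0.0247,0.0265,0],"twist":7},{"grip":1,"delta_pos":[0.0247,0.0265,0],"twist":7},{"grip":1,"delta_pos":[0.0247,0.0265,0],"twist":7},{"grip":1,"delta_pos":[0.0247,0.0265,0],"twist":7},{"grip":1,"delta_pos":[0.0247,0.0265,0],"twist":7},{"grip":1,"delta_pos":[0.0247,0.0265,0],"twist":7},{"grip":1,"delta_pos":[0.0247,0.0265,0],"twist":7},{"grip":0.6,"delta_pos":[0.0247,0.0265,0],"twist":7},{"grip":0.6,"delta_pos":[0.0247,0.0265,0],"twist":7}]' --force 25

```text
clock: 1.13
position: [0.4428, -0.2745, 0.2315]
ee_rot: [0.501, 0.499, 0.501, -0.499]
contact_force: [0.4, -0.4, -0.2]
width: 0.0638
```

Emit:
step_arm --increments '[{"grip":0.6,"delta_pos":[0,0,0],"twist":0},{"grip":0.6,"delta_pos":[0,0,0],"twist":0},{"grip":0.6,"delta_pos":[0,0,0],"twist":0}]'

```text
clock: 1.38
position: [0.4417, -0.2761, 0.2313]
ee_rot: [-0.499, -0.501, -0.499, 0.501]
contact_force: [-0.2, -0.2, 0.6]
width: 0.051
```

```bash
python3 - <<'E'
from h import *
s=manip.get_state(); print(s['position'],s['width'],s['clock'],s['contact_force'])
C=cam('wrist'); save(C,'w1'); print(C[4],C[3][:,2], proj(C,[[.442,-.2755,.155],[.442,-.2755,0]]))
E
```

```text
[ 0.44169682 -0.2760888   0.23125219] 0.050995612138049415 1.3833 [-0.2392724  -0.18281139  0.5914387 ]
[ 0.44258871 -0.19983205  0.37378363] [-0.00232677 -0.29895845 -0.95426329] [[323.93297864 247.52180001]
 [324.1064334  200.76257502]]
```

View pics/w1.png

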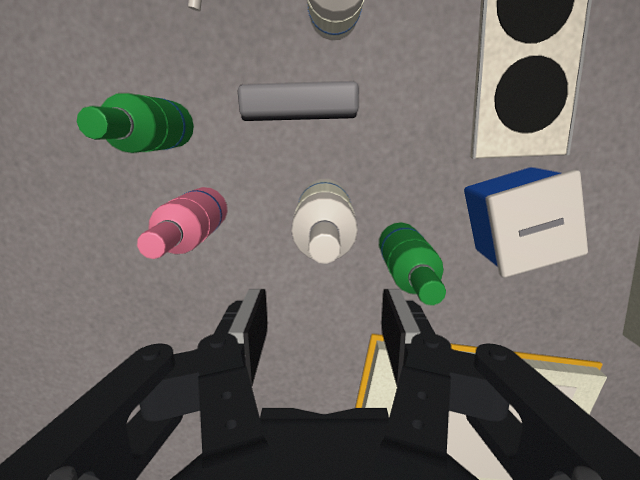

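The wrist view shows D's cap at (324,248), exactly where predicted, with the green and pink look-alikes clear of the fingers. Descend and grip.

Emit:
step_arm --increments '[{"grip":0.6,"delta_pos":[0,0.0005,-0.025],"twist":0},{"grip":0.6,"delta_pos":[0,0,-0.025],"twist":0},{"grip":0.6,"delta_pos":[0,0,-0.025],"twist":0},{"grip":0.6,"delta_pos":[0,0,-0.02],"twist":0},{"grip":0.6,"delta_pos":[0,0,-0.012],"twist":0},{"grip":0,"delta_pos":[0,0,0],"twist":0},{"grip":0,"delta_pos":[0,0,0],"twist":0},{"grip":0,"delta_pos":[0,0,0],"twist":0},{"grip":0,"delta_pos":[0,0,0],"twist":0},{"grip":0,"delta_pos":[0,0,0],"twist":0}]' --force 30

```text
clock: 2.27
position: [0.4421, -0.276, 0.1251]
ee_rot: [0.5, 0.501, 0.499, -0.501]
contact_force: [-0.1, 0.0, -3.0]
width: 0.0209
```

Emit:
step_arm --increments '[{"grip":0,"delta_pos":[0,0,0],"twist":0},{"grip":0,"delta_pos":[0,0,0],"twist":0},{"grip":0,"delta_pos":[0,0,0.005],"twist":0},{"grip":0,"delta_pos":[0,0,0.015],"twist":0},{"grip":0,"delta_pos":[0,0,0.02],"twist":0},{"grip":0,"delta_pos":[0,0,0.03],"twist":0},{"grip":0,"delta_pos":[0,0,0.03],"twist":0}]'

```text
clock: 2.85
position: [0.4413, -0.2748, 0.225]
ee_rot: [-0.498, -0.501, -0.5, 0.501]
contact_force: [0.0, -0.6, -2.7]
width: 0.021
```

Emit:
step_arm --increments '[{"grip":0,"delta_pos":[0.007,0.01,0.02],"twist":0},{"grip":0,"delta_pos":[0.012,0.02,0.01],"twist":0},{"grip":0,"delta_pos":[0.014,0.027,0],"twist":0},{"grip":0,"delta_pos":[0.014,0.027,0],"twist":0},{"grip":0,"delta_pos":[0.014,0.027,0],"twist":0},{"grip":0,"delta_pos":[0.014,0.027,0],"twist":0},{"grip":0,"delta_pos":[0.014,0.027,0],"twist":0},{"grip":0,"delta_pos":[0.014,0.027,0],"twist":0},{"grip":0,"delta_pos":[0.014,0.027,0],"twist":0},{"grip":0,"delta_pos":[0.014,0.027,0],"twist":0}]' --force 40

```text
clock: 3.68
position: [0.5732, -0.0279, 0.2546]
ee_rot: [0.499, 0.501, 0.499, -0.501]
contact_force: [0.1, -0.3, -2.6]
width: 0.0208
```

Emit:
step_arm --increments '[{"grip":0,"delta_pos":[0.014,0.027,0],"twist":0},{"grip":0,"delta_pos":[0.014,0.027,0],"twist":0},{"grip":0,"delta_pos":[0.014,0.027,0],"twist":0},{"grip":0,"delta_pos":[0.009,0.02,0],"twist":0},{"grip":0,"delta_pos":[0.004,0.01,0],"twist":0},{"grip":0,"delta_pos":[0,0,0],"twist":0},{"grip":0,"delta_pos":[0,0,0],"twist":0}]'

```text
clock: 4.27
position: [0.6273, 0.0811, 0.2541]
ee_rot: [-0.499, -0.5, -0.499, 0.501]
contact_force: [0.3, -0.7, -2.9]
width: 0.0208
```

```bash
python3 - <<'E'
from h import *
s=manip.get_state(); print(s['position'],s['width'],s['clock'],s['contact_force'])
W=cam('wrist'); save(W,'w2'); S=cam('scene'); save(S,'s2')
im=W[0].astype(int); n,l,st,c=cv2.connectedComponentsWithStats((im.max(2)<40).astype(np.uint8))
for i in range(1,n):
    if st[i,4]>600: print(st[i],ray(W,c[i],.011)[0].round(4))
print(proj(W,[[.629,.092,.011],[.633,.006,.011],[.636,-.088,.011]]).round(1))
E
```

```text
[0.62734777 0.08106179 0.25412256] 0.020769239532378286 4.2667 [ 0.27843199 -0.68689946 -2.87523661]
[ 294  157   63   50 2251] [0.6288 0.1015 0.011 ]
[    0   286   640   194 56057] [ 0.6254 -0.2297  0.011 ]
[[325.4 189.2]
 [329.  261.7]
 [331.3 331.1]]
```

View pics/w2.png

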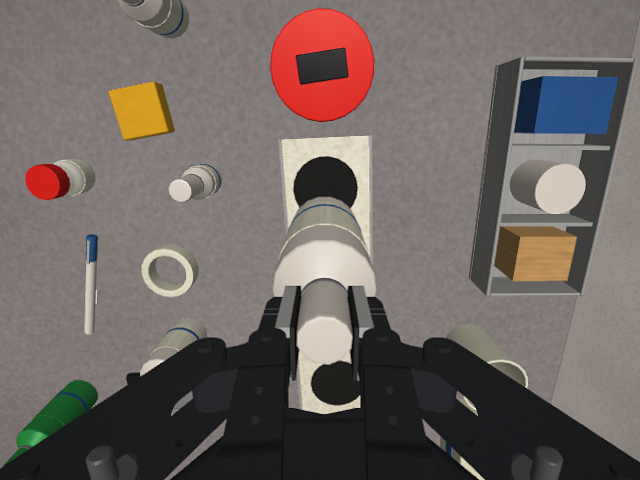

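Held bottle is upright; the bin-side pad is at (325,189), matching the top-view estimate. Shift by (1.5, 11) mm and lower.

Emit:
step_arm --increments '[{"grip":0,"delta_pos":[0.0015,0.011,0],"twist":0},{"grip":0,"delta_pos":[0,0,-0.02],"twist":0},{"grip":0,"delta_pos":[0,0,-0.03],"twist":0},{"grip":0,"delta_pos":[0,0,-0.03],"twist":0},{"grip":0,"delta_pos":[0,0,-0.02],"twist":0},{"grip":0,"delta_pos":[0,0,-0.01],"twist":0},{"grip":0,"delta_pos":[0,0,0],"twist":0},{"grip":0,"delta_pos":[0,0,0],"twist":0}]'

```text
clock: 5.03
position: [0.6298, 0.0923, 0.1449]
ee_rot: [0.499, 0.501, 0.499, -0.501]
contact_force: [-0.2, 0.2, -1.7]
width: 0.021
```

Emit:
step_arm --increments '[{"grip":0,"delta_pos":[0,0,-0.004],"twist":0},{"grip":0,"delta_pos":[0,0,-0.003],"twist":0},{"grip":0,"delta_pos":[0,0,0],"twist":0},{"grip":0,"delta_pos":[0,0,0],"twist":0}]'

```text
clock: 5.37
position: [0.6297, 0.0925, 0.138]
ee_rot: [0.499, 0.501, 0.499, -0.501]
contact_force: [-0.2, -0.2, -2.5]
width: 0.0207
```

Emit:
step_arm --increments '[{"grip":0,"delta_pos":[0,0,-0.0015],"twist":0},{"grip":0,"delta_pos":[0,0,0],"twist":0},{"grip":0,"delta_pos":[0,0,0],"twist":0}]'

```text
clock: 5.62
position: [0.6294, 0.0926, 0.1359]
ee_rot: [0.499, 0.501, 0.499, -0.501]
contact_force: [0.3, -0.3, -1.3]
width: 0.021
```

Emit:
step_arm --increments '[{"grip":0,"delta_pos":[0,0,-0.0005],"twist":0},{"grip":0.3,"delta_pos":[0,0,0],"twist":0},{"grip":0.5,"delta_pos":[0,0,0],"twist":0},{"grip":0.6,"delta_pos":[0,0,0],"twist":0},{"grip":0.6,"delta_pos":[0,0,0],"twist":0},{"grip":0.6,"delta_pos":[0,0,0],"twist":0},{"grip":0.6,"delta_pos":[0,0,0.02],"twist":0},{"grip":0.6,"delta_pos":[0,0,0.03],"twist":0},{"grip":0.6,"delta_pos":[0,0,0.03],"twist":0},{"grip":0.6,"delta_pos":[0,0,0.03],"twist":0}]'

```text
clock: 6.45
position: [0.6291, 0.0925, 0.2463]
ee_rot: [-0.499, -0.501, -0.499, 0.501]
contact_force: [1.0, 0.1, 0.6]
width: 0.0512
```

```bash
cat >> h.py <<'E'
def captop(C,P,h,win=22,thr=150):
    """centroid of bright cap top near the predicted spot, on plane z=h"""
    u=proj(C,[[P[0],P[1],h]])[0]; im=C[0].astype(int).min(2); x,y=u.round().astype(int)
    x0,y0=max(x-win,0),max(y-win,0); w=im[y0:y+win,x0:x+win]
    return u.round(1)
E
python3 - <<'E'
from h import *
s=manip.get_state(); print(s['position'],s['width'],s['clock'],s['contact_force'])
W=cam('wrist'); T=cam('top')
o=np.vstack([cv2.resize(W[0][100:420,200:450],(400,512)),cv2.resize(T[0][130:180,180:280],(400,200))])
print(proj(W,[[.6295,.092,.166]]),proj(T,[[.6295,.092,.166]]))
save((o,),'p3')
E
```

```text
[0.62912166 0.09245818 0.24633577] 0.05115534342599378 6.45 [0.96251629 0.09774367 0.64318073]
[[324.06314685 247.06267038]] [[249.82213376 145.07219095]]
```

View pics/p3.png

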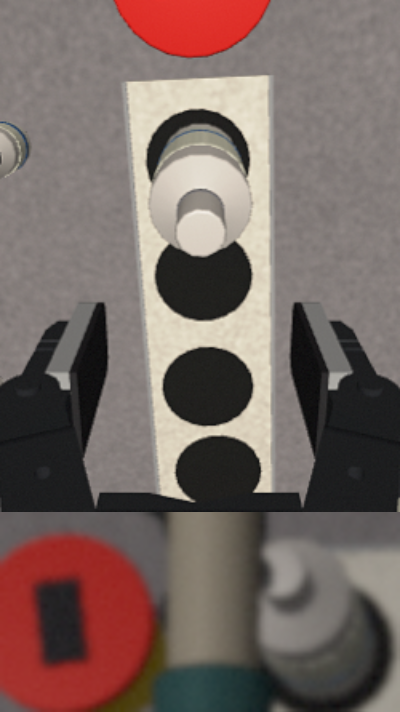

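D stands upright on the bin-side pad, cap at the predicted (325,246). Now go above C.

Emit:
step_arm --increments '[{"grip":0.6,"delta_pos":[-0.02,-0.02,0],"twist":0},{"grip":0.6,"delta_pos":[-0.025,-0.026,0],"twist":0},{"grip":0.6,"delta_pos":[-0.025,-0.027,0],"twist":0},{"grip":0.6,"delta_pos":[-0.025,-0.027,-0.005],"twist":0},{"grip":0.6,"delta_pos":[-0.025,-0.027,-0.01],"twist":0},{"grip":0.6,"delta_pos":[-0.025,-0.027,-0.01],"twist":0},{"grip":0.6,"delta_pos":[-0.02,-0.02,-0.01],"twist":0},{"grip":0.6,"delta_pos":[-0.0115,-0.0155,-0.01],"twist":0},{"grip":0.6,"delta_pos":[0,0,0],"twist":0},{"grip":0.6,"delta_pos":[0,0,0],"twist":0}]'

```text
clock: 7.38
position: [0.4521, -0.0972, 0.1997]
ee_rot: [0.498, 0.501, 0.499, -0.501]
contact_force: [-0.2, 0.7, 0.4]
width: 0.051
```

```bash
python3 - <<'E'
from h import *
s=manip.get_state(); print(s['position'],s['width'],s['clock'],s['contact_force'])
W=cam('wrist'); save(W,'w4',(160,80,480,400),1.5)
print(proj(W,[[.4505,-.097,.13]]))
E
```

```text
[ 0.45209502 -0.09724559  0.19974584] 0.05104270534324576 7.3833 [-0.23853854  0.73936214  0.38838593]
[[320.99456923 251.49412077]]
```

View pics/w4.png

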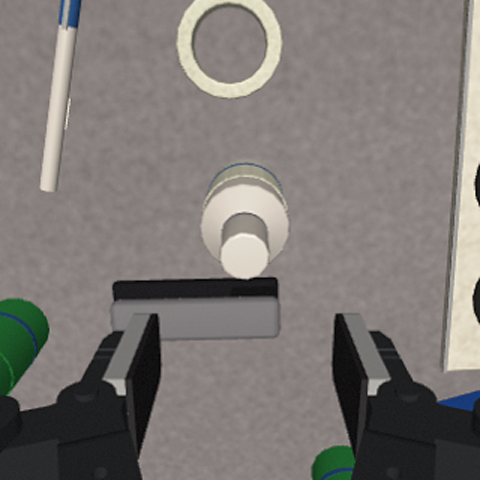

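C's cap is at (323,249), about 1.7 mm toward +y. Descend and grip.

Emit:
step_arm --increments '[{"grip":0.6,"delta_pos":[0,0.0015,-0.025],"twist":0},{"grip":0.6,"delta_pos":[0,0,-0.025],"twist":0},{"grip":0.6,"delta_pos":[0,0,-0.025],"twist":0},{"grip":0.6,"delta_pos":[0,0,-0.015],"twist":0},{"grip":0.6,"delta_pos":[0,0,-0.01],"twist":0},{"grip":0,"delta_pos":[0,0,0],"twist":0},{"grip":0,"delta_pos":[0,0,0],"twist":0},{"grip":0,"delta_pos":[0,0,0],"twist":0},{"grip":0,"delta_pos":[0,0,0],"twist":0},{"grip":0,"delta_pos":[0,0,0],"twist":0}]' --force 30

```text
clock: 8.27
position: [0.4536, -0.0955, 0.1011]
ee_rot: [0.5, 0.501, 0.499, -0.5]
contact_force: [0.5, -0.4, -1.4]
width: 0.0205
```

Emit:
step_arm --increments '[{"grip":0,"delta_pos":[0,0,0],"twist":0},{"grip":0,"delta_pos":[0,0,0],"twist":0}]' --force 35

```text
clock: 8.43
position: [0.4531, -0.0955, 0.1007]
ee_rot: [0.499, 0.501, 0.499, -0.501]
contact_force: [-0.3, -0.1, -0.7]
width: 0.021
```

Emit:
step_arm --increments '[{"grip":0,"delta_pos":[0,0,0.01],"twist":0},{"grip":0,"delta_pos":[0,0,0.025],"twist":0},{"grip":0,"delta_pos":[0.005,0.0015,0.025],"twist":0},{"grip":0,"delta_pos":[0.015,0.01,0.02],"twist":0},{"grip":0,"delta_pos":[0.025,0.015,0],"twist":0},{"grip":0,"delta_pos":[0.03,0.015,0],"twist":0},{"grip":0,"delta_pos":[0.03,0.015,0],"twist":0},{"grip":0,"delta_pos":[0.03,0.015,0],"twist":0},{"grip":0,"delta_pos":[0.025,0.015,0],"twist":0},{"grip":0,"delta_pos":[0.015,0.01,0],"twist":0}]'

```text
clock: 9.27
position: [0.6308, 0.0025, 0.1801]
ee_rot: [0.5, 0.501, 0.499, -0.5]
contact_force: [0.1, 0.4, -2.5]
width: 0.0212
```

Emit:
step_arm --increments '[{"grip":0,"delta_pos":[0.005,0.005,0],"twist":0},{"grip":0,"delta_pos":[0,0,0],"twist":0},{"grip":0,"delta_pos":[0,0,0],"twist":0},{"grip":0,"delta_pos":[0,0,0],"twist":0}]'

```text
clock: 9.6
position: [0.6314, 0.0053, 0.1803]
ee_rot: [-0.499, -0.5, -0.499, 0.501]
contact_force: [-1.2, 0.5, -1.3]
width: 0.0211
```

```bash
python3 - <<'E'
from h import *
s=manip.get_state(); print(s['position'],s['width'],s['clock'],s['contact_force'])
W=cam('wrist'); save(W,'w5')
print(proj(W,[[.6327,.0064,.011],[.6289,.092,.011]]).round(1))
im=W[0].astype(int); n,l,st,c=cv2.connectedComponentsWithStats((im.max(2)<45).astype(np.uint8))
print([st[i].tolist() for i in range(1,n) if st[i,4]>100])
E
```

```text
[0.63140923 0.00531395 0.18026126] 0.0211267787152168 9.6 [-1.16359724  0.51349188 -1.29227607]
[[325.3 213.7]
 [320.4 115. ]]
[[287, 175, 77, 60, 2649], [0, 286, 640, 194, 61102], [266, 297, 16, 11, 129], [367, 297, 16, 11, 129]]
```

View pics/w5.png

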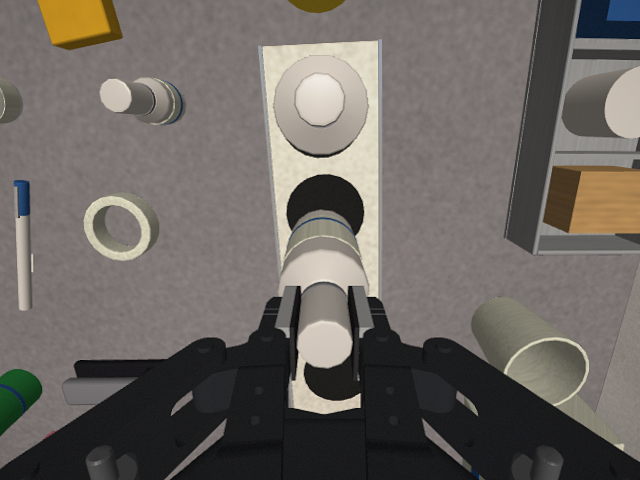

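C is held upright and its pad is at (325,214), as predicted. Lower.

Emit:
step_arm --increments '[{"grip":0,"delta_pos":[0.001,0.001,-0.01],"twist":0},{"grip":0,"delta_pos":[0,0,-0.02],"twist":0},{"grip":0,"delta_pos":[0,0,-0.02],"twist":0},{"grip":0,"delta_pos":[0,0,-0.01],"twist":0},{"grip":0,"delta_pos":[0,0,-0.005],"twist":0},{"grip":0,"delta_pos":[0,0,-0.002],"twist":0},{"grip":0,"delta_pos":[0,0,0],"twist":0},{"grip":0,"delta_pos":[0,0,0],"twist":0}]'

```text
clock: 10.32
position: [0.6346, 0.0068, 0.1142]
ee_rot: [0.5, 0.501, 0.499, -0.5]
contact_force: [-0.4, 0.9, -0.9]
width: 0.0205
```

Emit:
step_arm --increments '[{"grip":0,"delta_pos":[-0.001,0,-0.0015],"twist":0},{"grip":0,"delta_pos":[0,0,-0.001],"twist":0},{"grip":0,"delta_pos":[0,0,0],"twist":0}]'

```text
clock: 10.57
position: [0.6333, 0.007, 0.1118]
ee_rot: [0.5, 0.501, 0.499, -0.5]
contact_force: [-0.1, -0.4, 1.2]
width: 0.0206
```

Emit:
step_arm --increments '[{"grip":0.3,"delta_pos":[0,0,0],"twist":0},{"grip":0.5,"delta_pos":[0,0,0],"twist":0},{"grip":0.6,"delta_pos":[0,0,0],"twist":0},{"grip":0.6,"delta_pos":[0,0,0],"twist":0},{"grip":0.6,"delta_pos":[0,0,0],"twist":0},{"grip":0.6,"delta_pos":[0,0,0.02],"twist":0},{"grip":0.6,"delta_pos":[0,0,0.03],"twist":0},{"grip":0.6,"delta_pos":[0,0,0.035],"twist":0},{"grip":0.6,"delta_pos":[0,0,0.035],"twist":0},{"grip":0.6,"delta_pos":[0,0,0],"twist":0}]'

```text
clock: 11.4
position: [0.6369, 0.0067, 0.239]
ee_rot: [0.503, 0.504, 0.495, -0.497]
contact_force: [0.6, 0.2, 0.7]
width: 0.0515
```

Emit:
step_arm --increments '[{"grip":0.6,"delta_pos":[-0.012,0.018,0],"twist":0},{"grip":0.6,"delta_pos":[-0.018,0.03,0],"twist":0},{"grip":0.6,"delta_pos":[-0.02,0.032,0],"twist":0},{"grip":0.6,"delta_pos":[-0.02,0.032,0],"twist":0},{"grip":0.6,"delta_pos":[-0.02,0.032,0],"twist":0},{"grip":0.6,"delta_pos":[-0.02,0.032,-0.005],"twist":0},{"grip":0.6,"delta_pos":[-0.02,0.032,-0.015],"twist":0},{"grip":0.6,"delta_pos":[-0.018,0.03,-0.02],"twist":0},{"grip":0.6,"delta_pos":[-0.012,0.019,-0.02],"twist":0},{"grip":0.6,"delta_pos":[0,0,0],"twist":0}]'

```text
clock: 12.23
position: [0.4674, 0.2664, 0.1671]
ee_rot: [0.498, 0.497, 0.502, -0.502]
contact_force: [-0.2, 0.3, -0.9]
width: 0.0512
```

Emit:
step_arm --increments '[{"grip":0.6,"delta_pos":[0,0,0],"twist":0},{"grip":0.6,"delta_pos":[0,0,0],"twist":0}]'

```text
clock: 12.4
position: [0.4737, 0.2639, 0.1713]
ee_rot: [0.5, 0.501, 0.499, -0.5]
contact_force: [0.2, 0.1, 0.4]
width: 0.0512
```

```bash
python3 - <<'E'
from h import *
s=manip.get_state(); print(s['position'],s['width'],s['clock'],s['contact_force'])
W=cam('wrist'); S=cam('scene')
print(proj(W,[[.4729,.264,.105]]))
o=np.hstack([cv2.resize(W[0][80:400,160:480],None,fx=1.25,fy=1.25),cv2.resize(S[0][160:360,160:360],None,fx=2,fy=2)])
save((o,),'w6')
E
```

```text
[0.47373374 0.26386125 0.1712619 ] 0.05119118748774386 12.4 [0.201693   0.06050515 0.43490547]
[[321.89774815 253.3788918 ]]
```

View pics/w6.png

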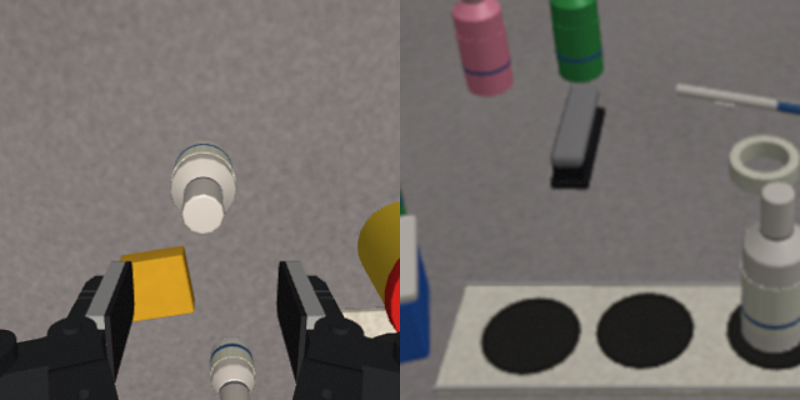

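C stands on its pad. A's cap is at (322,250), 2 mm further toward +y. Descend and grip.

Emit:
step_arm --increments '[{"grip":0.6,"delta_pos":[-0.0005,0.002,-0.025],"twist":0},{"grip":0.6,"delta_pos":[0,0,-0.025],"twist":0},{"grip":0.6,"delta_pos":[0,0,-0.02],"twist":0},{"grip":0.6,"delta_pos":[0,0,-0.016],"twist":0},{"grip":0.6,"delta_pos":[0,0,-0.01],"twist":0},{"grip":0,"delta_pos":[0,0,0],"twist":0},{"grip":0,"delta_pos":[0,0,0],"twist":0},{"grip":0,"delta_pos":[0,0,0],"twist":0},{"grip":0,"delta_pos":[0,0,0],"twist":0},{"grip":0,"delta_pos":[0,0,0],"twist":0}]' --force 30

```text
clock: 13.33
position: [0.4731, 0.2663, 0.0759]
ee_rot: [0.499, 0.502, 0.499, -0.5]
contact_force: [-0.3, -0.4, -1.0]
width: 0.0209
```

Emit:
step_arm --increments '[{"grip":0,"delta_pos":[0,0,0],"twist":0},{"grip":0,"delta_pos":[0,0,0],"twist":0}]' --force 35

```text
clock: 13.5
position: [0.473, 0.2662, 0.0757]
ee_rot: [0.5, 0.501, 0.499, -0.5]
contact_force: [0.1, -0.8, 2.3]
width: 0.0212
```

Emit:
step_arm --increments '[{"grip":0,"delta_pos":[0,0,0.01],"twist":0},{"grip":0,"delta_pos":[0,0,0.025],"twist":0},{"grip":0,"delta_pos":[0,0,0.035],"twist":0},{"grip":0,"delta_pos":[0,0,0.035],"twist":0},{"grip":0,"delta_pos":[0,-0.01,0.035],"twist":0},{"grip":0,"delta_pos":[0,-0.02,0.03],"twist":0},{"grip":0,"delta_pos":[0.005,-0.03,0.01],"twist":0},{"grip":0,"delta_pos":[0.01,-0.03,0],"twist":0},{"grip":0,"delta_pos":[0.015,-0.03,0],"twist":0},{"grip":0,"delta_pos":[0.015,-0.03,0],"twist":0}]'

```text
clock: 14.33
position: [0.5173, 0.1149, 0.2563]
ee_rot: [0.5, 0.501, 0.499, -0.5]
contact_force: [1.1, 0.5, -0.5]
width: 0.0208
```

Emit:
step_arm --increments '[{"grip":0,"delta_pos":[0.015,-0.03,0],"twist":0},{"grip":0,"delta_pos":[0.015,-0.03,0],"twist":0},{"grip":0,"delta_pos":[0.015,-0.03,0],"twist":0},{"grip":0,"delta_pos":[0.015,-0.03,0],"twist":0},{"grip":0,"delta_pos":[0.018,-0.03,0],"twist":0},{"grip":0,"delta_pos":[0.018,-0.027,0],"twist":0},{"grip":0,"delta_pos":[0.014,-0.018,0],"twist":0},{"grip":0,"delta_pos":[0.008,-0.009,0],"twist":0},{"grip":0,"delta_pos":[0,0,0],"twist":0},{"grip":0,"delta_pos":[0,0,0],"twist":0}]'

```text
clock: 15.17
position: [0.6348, -0.0873, 0.2547]
ee_rot: [-0.498, -0.501, -0.5, 0.501]
contact_force: [-0.5, -0.2, -1.5]
width: 0.021
```

```bash
python3 - <<'E'
from h import *
s=manip.get_state(); print(s['position'],s['width'],s['clock'],s['contact_force'])
W=cam('wrist'); save(W,'w7')
print(proj(W,[[.6361,-.0877,.011],[.6327,.0064,.141]]).round(1))
im=W[0].astype(int); n,l,st,c=cv2.connectedComponentsWithStats((im.max(2)<45).astype(np.uint8))
print([st[i].tolist() for i in range(1,n) if st[i,4]>100])
E
```

```text
[ 0.63483254 -0.08734267  0.25467467] 0.02102213978890458 15.1667 [-0.53099756 -0.18342763 -1.54438175]
[[325.1 199.8]
 [319.9 101.6]]
[[281, 1, 73, 57, 1180], [288, 75, 67, 70, 992], [294, 168, 62, 57, 2808], [96, 256, 98, 30, 1062], [0, 286, 640, 194, 58190], [266, 297, 16, 12, 131], [367, 297, 16, 11, 128]]
```

View pics/w7.png

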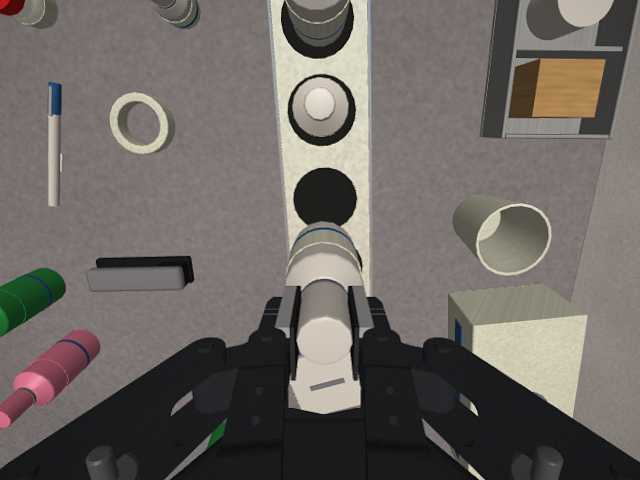

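A is held upright with its pad at (325,199), as predicted. C and D are well centred. Lower.

Emit:
step_arm --increments '[{"grip":0,"delta_pos":[0.001,-0.0005,-0.01],"twist":0},{"grip":0,"delta_pos":[0,0,-0.025],"twist":0},{"grip":0,"delta_pos":[0,0,-0.035],"twist":0},{"grip":0,"delta_pos":[0,0,-0.035],"twist":0},{"grip":0,"delta_pos":[0,0,-0.03],"twist":0},{"grip":0,"delta_pos":[0,0,-0.017],"twist":0},{"grip":0,"delta_pos":[0,0,-0.01],"twist":0},{"grip":0,"delta_pos":[0,0,-0.004],"twist":0},{"grip":0,"delta_pos":[0,0,0],"twist":0},{"grip":0,"delta_pos":[0,0,0],"twist":0}]'

```text
clock: 16.05
position: [0.6372, -0.0882, 0.0901]
ee_rot: [0.5, 0.501, 0.499, -0.5]
contact_force: [0.4, -0.2, -0.9]
width: 0.0214
```

Emit:
step_arm --increments '[{"grip":0,"delta_pos":[-0.001,0,-0.0015],"twist":0},{"grip":0,"delta_pos":[0,0,-0.0015],"twist":0},{"grip":0,"delta_pos":[0,0,0],"twist":0}]'

```text
clock: 16.3
position: [0.6358, -0.0886, 0.0868]
ee_rot: [0.5, 0.501, 0.499, -0.5]
contact_force: [-0.3, 0.5, 1.1]
width: 0.0209
```

Emit:
step_arm --increments '[{"grip":0.3,"delta_pos":[0,0,0],"twist":0},{"grip":0.5,"delta_pos":[0,0,0],"twist":0},{"grip":0.6,"delta_pos":[0,0,0],"twist":0},{"grip":0.6,"delta_pos":[0,0,0],"twist":0},{"grip":0.6,"delta_pos":[0,0,0],"twist":0},{"grip":0.6,"delta_pos":[0,0,0.02],"twist":0},{"grip":0.6,"delta_pos":[0,0,0.03],"twist":0},{"grip":0.6,"delta_pos":[0,0,0.035],"twist":0},{"grip":0.6,"delta_pos":[0,0,0.035],"twist":0},{"grip":0.6,"delta_pos":[0,0,0.02],"twist":0}]'

```text
clock: 17.13
position: [0.6368, -0.0888, 0.2302]
ee_rot: [0.501, 0.502, 0.497, -0.5]
contact_force: [1.1, 0.5, 0.7]
width: 0.0511
```

Emit:
step_arm --increments '[{"grip":0.6,"delta_pos":[-0.012,0.015,0],"twist":0},{"grip":0.6,"delta_pos":[-0.02,0.025,0],"twist":0},{"grip":0.6,"delta_pos":[-0.022,0.03,0],"twist":0},{"grip":0.6,"delta_pos":[-0.022,0.03,0],"twist":0},{"grip":0.6,"delta_pos":[-0.022,0.03,-0.005],"twist":0},{"grip":0.6,"delta_pos":[-0.02,0.028,-0.02],"twist":0},{"grip":0.6,"delta_pos":[-0.015,0.02,-0.025],"twist":0},{"grip":0.6,"delta_pos":[-0.008,0.013,-0.025],"twist":0},{"grip":0.6,"delta_pos":[0,0,-0.005],"twist":0},{"grip":0.6,"delta_pos":[0,0,0],"twist":0}]'

```text
clock: 17.97
position: [0.4929, 0.1028, 0.1445]
ee_rot: [-0.499, -0.499, -0.5, 0.501]
contact_force: [0.7, -0.5, 0.3]
width: 0.0512
```

Emit:
step_arm --increments '[{"grip":0.6,"delta_pos":[0,0,0],"twist":0},{"grip":0.6,"delta_pos":[0,0,0],"twist":0}]'

```text
clock: 18.13
position: [0.4966, 0.1018, 0.1472]
ee_rot: [0.5, 0.502, 0.498, -0.5]
contact_force: [0.7, -0.4, 0.5]
width: 0.0512
```

```bash
python3 - <<'E'
from h import *
s=manip.get_state(); print(s['position'],s['width'],s['clock'],s['contact_force'])
W=cam('wrist'); S=cam('scene')
print(proj(W,[[.495,.1025,.08]]))
o=np.hstack([cv2.resize(W[0][80:400,160:480],None,fx=1.25,fy=1.25),cv2.resize(S[0][200:360,180:340],None,fx=2.5,fy=2.5)])
save((o,),'w8')
E
```

```text
[0.49655514 0.10177261 0.1471862 ] 0.05122803195017494 18.1333 [ 0.7051156  -0.40409771  0.45340745]
[[320.55665317 252.02811783]]
```

View pics/w8.png

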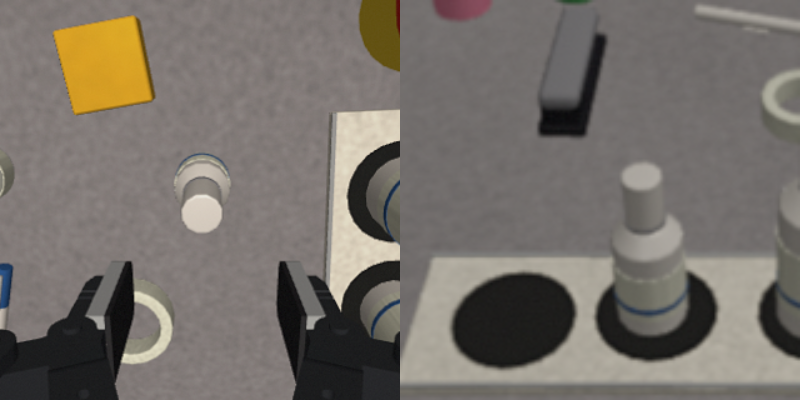

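A stands upright on its pad. B's cap is at (322,250). Descend and grip.

Emit:
step_arm --increments '[{"grip":0.6,"delta_pos":[-0.001,0.0015,-0.025],"twist":0},{"grip":0.6,"delta_pos":[0,0,-0.025],"twist":0},{"grip":0.6,"delta_pos":[0,0,-0.02],"twist":0},{"grip":0.6,"delta_pos":[0,0,-0.016],"twist":0},{"grip":0.6,"delta_pos":[0,0,-0.011],"twist":0},{"grip":0,"delta_pos":[0,0,0],"twist":0},{"grip":0,"delta_pos":[0,0,0],"twist":0},{"grip":0,"delta_pos":[0,0,0],"twist":0},{"grip":0,"delta_pos":[0,0,0],"twist":0},{"grip":0,"delta_pos":[0,0,0],"twist":0}]' --force 30

```text
clock: 19.07
position: [0.4942, 0.104, 0.0498]
ee_rot: [0.5, 0.501, 0.499, -0.5]
contact_force: [-1.1, 0.2, -0.9]
width: 0.0211
```

Emit:
step_arm --increments '[{"grip":0,"delta_pos":[0,0,0],"twist":0},{"grip":0,"delta_pos":[0,0,0],"twist":0}]' --force 30

```text
clock: 19.23
position: [0.494, 0.104, 0.0496]
ee_rot: [0.5, 0.501, 0.499, -0.5]
contact_force: [-0.5, 0.0, 3.3]
width: 0.0212
```

Emit:
step_arm --increments '[{"grip":0,"delta_pos":[0,0,0.01],"twist":0},{"grip":0,"delta_pos":[0,0,0.03],"twist":0},{"grip":0,"delta_pos":[0,0,0.035],"twist":0},{"grip":0,"delta_pos":[0,-0.01,0.035],"twist":0},{"grip":0,"delta_pos":[0,-0.02,0.03],"twist":0},{"grip":0,"delta_pos":[0.005,-0.03,0.015],"twist":0},{"grip":0,"delta_pos":[0.015,-0.03,0],"twist":0},{"grip":0,"delta_pos":[0.015,-0.03,0],"twist":0},{"grip":0,"delta_pos":[0.018,-0.03,0],"twist":0},{"grip":0,"delta_pos":[0.02,-0.03,0],"twist":0}]'

```text
clock: 20.07
position: [0.5663, -0.0773, 0.2044]
ee_rot: [0.499, 0.501, 0.499, -0.501]
contact_force: [0.1, 0.7, 0.0]
width: 0.021
```

Emit:
step_arm --increments '[{"grip":0,"delta_pos":[0.02,-0.03,0],"twist":0},{"grip":0,"delta_pos":[0.02,-0.03,0],"twist":0},{"grip":0,"delta_pos":[0.019,-0.02,0],"twist":0},{"grip":0,"delta_pos":[0.013,-0.01,0],"twist":0},{"grip":0,"delta_pos":[0.006,-0.003,0],"twist":0},{"grip":0,"delta_pos":[0,0,0],"twist":0},{"grip":0,"delta_pos":[0,0,0],"twist":0},{"grip":0,"delta_pos":[0,0,0],"twist":0}]'

```text
clock: 20.73
position: [0.6433, -0.1676, 0.2039]
ee_rot: [-0.499, -0.5, -0.5, 0.501]
contact_force: [0.1, -0.1, -1.1]
width: 0.0208
```

```bash
python3 - <<'E'
from h import *
s=manip.get_state(); print(s['position'],s['width'],s['clock'],s['contact_force'])
W=cam('wrist'); save(W,'w9')
print(proj(W,[[.6451,-.1691,.011],[.6361,-.0877,.116]]).round(1))
im=W[0].astype(int); n,l,st,c=cv2.connectedComponentsWithStats((im.max(2)<45).astype(np.uint8))
print([st[i].tolist() for i in range(1,n) if st[i,4]>100])
E
```

```text
[ 0.64332527 -0.16763894  0.20385238] 0.020755798179708563 20.7333 [ 0.12422383 -0.10004513 -1.13756787]
[[325.7 210.9]
 [311.6 122. ]]
[[269, 0, 84, 54, 1769], [277, 83, 77, 80, 2447], [290, 175, 71, 66, 3743], [40, 198, 119, 34, 1215], [290, 286, 11, 94, 407], [0, 286, 640, 194, 57487], [265, 297, 16, 11, 129], [367, 297, 17, 12, 129]]
```

View pics/w9.png

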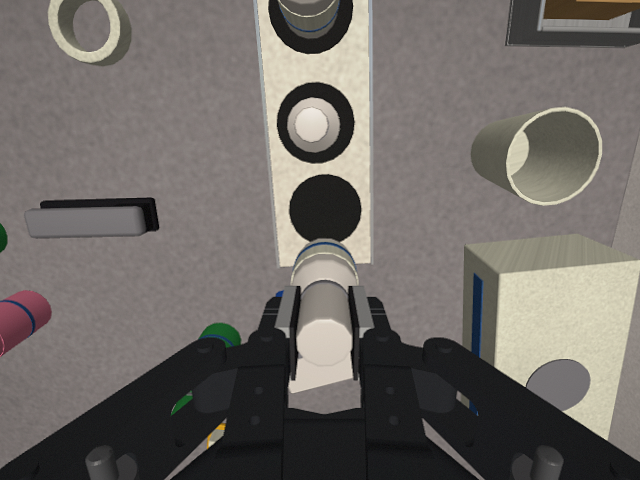

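B is held upright over the last pad, which is at (325,209). Lower.

Emit:
step_arm --increments '[{"grip":0,"delta_pos":[0.001,-0.0005,-0.01],"twist":0},{"grip":0,"delta_pos":[0,0,-0.025],"twist":0},{"grip":0,"delta_pos":[0,0,-0.03],"twist":0},{"grip":0,"delta_pos":[0,0,-0.03],"twist":0},{"grip":0,"delta_pos":[0,0,-0.022],"twist":0},{"grip":0,"delta_pos":[0,0,-0.015],"twist":0},{"grip":0,"delta_pos":[0,0,-0.008],"twist":0},{"grip":0,"delta_pos":[0,0,0],"twist":0},{"grip":0,"delta_pos":[0,0,0],"twist":0}]'

```text
clock: 21.53
position: [0.6455, -0.1692, 0.0641]
ee_rot: [0.499, 0.501, 0.499, -0.501]
contact_force: [0.4, -0.4, -0.6]
width: 0.021
```

Emit:
step_arm --increments '[{"grip":0,"delta_pos":[0,0.0005,-0.0015],"twist":0},{"grip":0,"delta_pos":[0,0,-0.0015],"twist":0},{"grip":0,"delta_pos":[0,0,0],"twist":0},{"grip":0,"delta_pos":[0,0,0],"twist":0}]'

```text
clock: 21.87
position: [0.6457, -0.1691, 0.0615]
ee_rot: [0.5, 0.501, 0.499, -0.501]
contact_force: [0.1, -0.5, -0.5]
width: 0.021
```

Emit:
step_arm --increments '[{"grip":0,"delta_pos":[0,0,-0.001],"twist":0},{"grip":0,"delta_pos":[0,0,0],"twist":0}]'

```text
clock: 22.03
position: [0.6457, -0.1691, 0.0602]
ee_rot: [0.499, 0.501, 0.499, -0.501]
contact_force: [0.3, 0.3, -0.3]
width: 0.0209
```

Emit:
step_arm --increments '[{"grip":0.3,"delta_pos":[0,0,0],"twist":0},{"grip":0.5,"delta_pos":[0,0,0],"twist":0},{"grip":0.6,"delta_pos":[0,0,0],"twist":0},{"grip":0.6,"delta_pos":[0,0,0],"twist":0},{"grip":0.6,"delta_pos":[0,0,0],"twist":0},{"grip":0.6,"delta_pos":[0,0,0.02],"twist":0},{"grip":0.6,"delta_pos":[0,0,0.03],"twist":0},{"grip":0.6,"delta_pos":[0,0,0.035],"twist":0},{"grip":0.6,"delta_pos":[0,0,0.035],"twist":0},{"grip":0.6,"delta_pos":[0,0,0.035],"twist":0}]'

```text
clock: 22.87
position: [0.6451, -0.1689, 0.2163]
ee_rot: [-0.499, -0.501, -0.499, 0.501]
contact_force: [0.5, 0.1, -0.1]
width: 0.0514
```

Emit:
step_arm --increments '[{"grip":0.6,"delta_pos":[-0.02,0,0.01],"twist":0},{"grip":0.6,"delta_pos":[-0.03,0,0],"twist":0},{"grip":0.6,"delta_pos":[-0.035,0,0],"twist":0},{"grip":0.6,"delta_pos":[-0.035,0,0],"twist":0},{"grip":0.6,"delta_pos":[-0.035,0,0],"twist":0},{"grip":0.6,"delta_pos":[-0.035,0,0],"twist":0},{"grip":0.6,"delta_pos":[-0.03,0,0],"twist":0},{"grip":0.6,"delta_pos":[0,0,0],"twist":0},{"grip":0.6,"delta_pos":[0,0,0],"twist":0},{"grip":0.6,"delta_pos":[0,0,0],"twist":0}]'

```text
clock: 23.7
position: [0.4263, -0.1694, 0.2254]
ee_rot: [0.5, 0.501, 0.498, -0.501]
contact_force: [-0.1, 0.1, -0.2]
width: 0.0512
```

```bash
python3 - <<'E'
from h import *
s=manip.get_state(); print(s['position'],s['clock'],s['contact_force'])
T=cam('top'); S=cam('scene')
print(proj(T,[[.629,.092,.166],[.6327,.0064,.141],[.636,-.088,.116],[.645,-.169,.091]]).round(1))
o=np.vstack([cv2.resize(T[0][110:200,180:480],(800,240)),cv2.resize(S[0][190:370,160:560],(800,360))])
save((o,),'fin')
E
```

```text
[ 0.42631623 -0.16936651  0.22536417] 23.7 [-0.05372538  0.12420542 -0.17743749]
[[249.8 145.4]
 [301.  146.7]
 [354.6 148.5]
 [398.  147.2]]
```

View pics/fin.png

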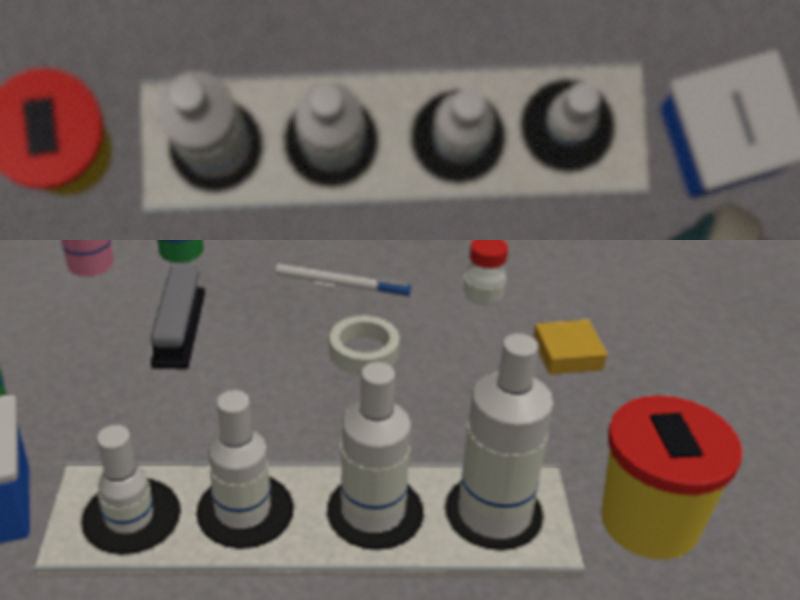

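All four stand centred, tallest beside the bin, with caps within about 1 px of prediction, and the arm is clear.

```bash
python3 -c "from rig import manip; print(manip.sign_off())"
```

```text
the job is handed in; nothing more can be done
None
```

The four white bottles stand upright on the stand in height order: 155 mm on the pad next to the yellow sharps bin, then 130, 105 and 80 mm at the far end. I picked each up by its cap, set it down and let go. The job was handed in at about 24 s of the 104 s allowed.

In the last top and scene pictures, every cap top lay within about 1.5 px (roughly 3 mm) of where it should be over its pad's middle. The arm was clear, contact force read near zero, and the look-alikes were not touched. The only disagreement came in the first measurements, where the top and scene cameras differed by up to about 7 mm on where the caps were. A close look with the wrist camera before each grasp settled that. No check failed.

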